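Open the latched bifold door of the baking-tin cupboard

TASK

Open the baking-tin cupboard: lift the latch bar by its blue peg and swing it up and over past upright so that it stays up, then pull the black handle so that both door panels fold all the way open along the track. Leave the syrup bottle, the loaf tin and the mixing bowl where they are, and let go when done.

Things in the scene. Friction and masses are not known exactly. Their poses are not given: they have to be found in the camera images.
- cupboard: White cupboard fixed to the counter at the robot's left, 150 deep, 380 wide, 230 mm high. Origin on the counter, front plane of the carcass, below the door's middle. x into it (door faces -x), y along the door from latch end to hinged end, z up. Door: two wooden panels 160 wide, 18 mm thick, lying at x -18 to 0 mm, tops 228 mm up. Aluminium track 12 mm high under them; cupboard top clear.
- lead_panel (a joint): Angle between the two panels (rad): 0 door closed and flat, 2.84 the stop (folded together, sticking out). At value 2a the hinged panel has turned by a, clockwise from above, about an upright axis on the front plane 160 mm to +y of the cupboard's origin; the lead panel by a anticlockwise, its far edge on the front plane. Stiff (3 to 5 N at the handle), stays put; latched it moves only 0.1.
- door_handle: Upright round black bar, 12 mm thick, 80 long, on the lead panel, 25 mm from the fold, its axis 40 mm off the outer face (58 mm from the inner), on two 8 mm stubs to the panel. Origin on its axis, 200 mm above the counter, the place to grip; bar reaches 20 mm above and 60 below it. Axes of the lead panel: x into it, y along it towards the fold, z up (the cupboard's when closed).
- door_fold (a point): On the upright hinge axis between the panels, at their inner faces, 200 mm above the counter; axes as the lead panel's. In the cupboard's axes it lies at x = -160 sin a, y = 160 (1 - cos a) mm, with a half the lead_panel value: above the origin when closed.
- latch_bar (a joint): Angle (rad) of the steel latch bar, 90 x 16 x 8 mm, 0.14 kg: 0 level in the catch across the lead panel, 1.57 upright, 2.1 the stop, leaning away from the door. Let go before upright it falls back, past upright it falls gently on to the stop and stays. It turns in an upright plane in front of the door.
- latch_peg (a point): Grip point on the axis of the round blue peg that stands out level 38 mm from the bar towards the cupboard's -x; peg 12 mm thick. The point is 25 mm from the bar's face, 13 mm from the peg's end, 36 mm in front of the closed door, 200 mm above the counter when latched. Moves with the bar on a 65 mm circle about latch_pivot. Axes of the bar.
- latch_pivot (a point): On the level axis of the latch bar, in the same upright plane as latch_peg, before the jamb at the latch end, 200 mm above the counter; axes as the cupboard's. The bar turns about x: it points to +y at 0, up at 1.57, and up and to -y at 2.1.
- syrup_bottle: Amber bottle with yellow cap, 64 mm across, 150 high, standing loose; origin at the centre of its underside. To be left alone.
- loaf_tin: Empty dark steel loaf tin, 180 x 85 x 60 mm, loose; origin at the centre of its underside. To be left alone.
- mixing_bowl: White bowl, 160 mm across the rim, 70 high, loose; origin at the centre of its underside. To be left alone.

How it is judged (in metres and radians):
On the way, in this order (a step that is already met when the one before it is completed fails the run):
1. the latch bar is up past upright (over 1.7 rad) with the door still closed (lead_panel under 0.3 rad) (value of joint latch_bar above 1.7 rad and value of joint lead_panel below 0.3 rad), for 0.2 s.
2. the door is pulled by its handle: the fingers bear on the handle while the door is open more than 0.6 rad of lead_panel (value of joint lead_panel above 0.6 rad and contact force between the fingers and door_handle above 0.3 N), for 0.1 s.
3. both panels are folded together (lead_panel over 2.5 rad) (value of joint lead_panel above 2.5 rad), for 0.2 s.
At the end, for the whole second after the job is handed in: The door is folded (lead_panel more than 2.5 rad, stop at 2.84) and at rest, the latch bar rests up past upright (more than 1.7 rad), and the bottle, tin and bowl are within 30 mm of where they began (value of joint lead_panel above 2.5 rad and value of joint latch_bar above 1.7 rad and velocity of joint lead_panel between -0.1 and 0.1 rad/s and distance of each of syrup_bottle, loaf_tin, mixing_bowl from where it was at the start of the episode below 0.03 m); the robot touches nothing.
It fails at once if the bottle, tin or bowl is pushed more than 30 mm (distance of any of syrup_bottle, loaf_tin, mixing_bowl from where it was at the start of the episode above 0.03 m).
It fails at once if the bottle is tipped more than 30 degrees (angle between syrup_bottle's own z axis and vertical above 0.52 rad).
It also fails if it takes over 53 s, if anything falls off the work surface, if the arm or the gripper's body presses on something with over 40 N, if the wrist force passes 120 N, or if a joint passes its speed limit or range.

ROBOT

A 6-joint arm with a two-finger parallel gripper is mounted at the origin on the work surface. World frame = base frame: x ahead of the robot, y to its left, z up, the work surface at z = 0. Lengths are in mm, angles in degrees, forces in N, time in s.
With the tool pointing down it reaches from about 300 to 850 mm from the base axis. Payload 4.2 kg.
Tool frame: the origin (TCP) lies between the finger pads; the fingertips stand 22 mm ahead of it and the grasp point (between the pads) lies 3 mm ahead of it; z points along the fingers, y is the direction in which the jaws open and shut (so a half turn about z gives the same grasp; the last joint's range is limited). The gripper opens to 91 mm and grips with 3 to 60 N. Pads are 32 mm wide; open, the fingers measure 118 mm over their backs; the gripper's body (76 mm by 178 mm) begins 60 mm behind the grasp point.
Start: joints at [-65.203, 18.312, 89.639, -0, 72.044, -1.146], TCP at [251.558, -517.068, 235.976] pointing down, gripper open.
Joint ranges: [-177.97, 177.97], [-48.28, 115.42], [12.27, 149.76], [-77.06, 257.06], [2.81, 150.46], [-146.56, 146.56]. Speed limits (degrees/s): [147.25, 147.25, 180, 180, 180, 180].

INTERFACE

Orientations are given as [roll, pitch, yaw] about the fixed x, y, z axes, in that order (R = Rz(yaw) Ry(pitch) Rx(roll)).
In Python, from workcell import telemetry, cams, env gives the robot as it stands.
- The arm moves only by the shell command python3 -m inch 'ROWS' [FORCE]. ROWS is JSON, a list of rows, each an object of numbers: "x", "y", "z": the shift along the tool's x, y, z in cm; "yaw": the turn about the tool's z in units of 5 degrees (1.0 is 5 degrees); "gripper": the gripper's target within -1 to 1 (fully open at 1, half-way at 0, shut at -1). A call has 1 to 12 rows; each row shifts and turns the commanded pose from where the row before left it, along the tool's axes as they then stand; what a row does not reach is not made up. A row lasts 1/12 s, in which the tool goes at most 41.7 mm and 7.16 degrees, less where a joint would pass 70% of its speed; a pose out of reach is approached as far as the arm can. A call is refused whole if a number of a shift passes 4.17 or a number of a turn 1, either way. A call with a gripper value outside its range is refused whole. The fingers move at their own pace and stop on an object; FORCE is the grip in N (left out, the last holds). Time passes only in rows, so rows that do not move let the fingers close. It gives the time, the measured TCP pose, the force and the opening at its end, in the units of the state.
- telemetry.state(): the state, without advancing time (a new reading comes with each control period).
- cams.grab_frame(name): name is "scene" or "top" or "wrist"; returns a dict with "pixels" (420x560x3 uint8, red, green, blue), "mtx" (3x3 intrinsics, pixels), "rvec" (rotation vector, rad) and "tvec" (3), from world to camera coordinates, as OpenCV has them. Camera axes: x right, y down, z forward; pixel columns grow to the right and rows downward; lengths in mm; the calibration is good to about 2 mm. A picture is of the moment at which its call begins. There is no depth.
- env.job_done(): hands the job in, once; it reports no verdict.
The state is a dict: "time_s": time; "qpos": joint angles; "qvel": joint speeds; "effort": joint torques, N m; "ee_pos": TCP position; "ee_rot": TCP orientation; "force": force on the tool from outside, world axes, zero at the start; "torque": the same for the moment, N m; "gripper_width": finger opening in mm.
Only numpy, scipy, OpenCV 4.12 (cv2) and the standard library are available. Lean on these libraries where they do the work, as an engineer would, in place of code of your own. Each camera call takes 0.05 s, during which the arm holds its last target. There are 200 camera calls.

## Working session

There is one attempt and no reset: what is moved stays moved. The work goes in short steps, Python scripts to look and compute and a shell command to move; the robot and the scene stay as the last step left them, time stands still between calls to the robot, and variables do not carry over. Pictures are saved under pics/ and viewed, about 8 in all and at most 12, crops included, and the job is handed in when it is done.

```bash
ls; mkdir -p pics; cat > h.py <<'E'
import numpy as np, cv2
from scipy.spatial.transform import Rotation as R
from workcell import telemetry, cams, env
def grab(n,save=None):
    f=cams.grab_frame(n); 
    if save: cv2.imwrite(f'pics/{save}.png',cv2.cvtColor(f['pixels'],cv2.COLOR_RGB2BGR))
    return f
def ray(f,uv):
    M=cv2.Rodrigues(np.array(f['rvec'],float))[0]; t=np.array(f['tvec'],float).ravel()
    d=M.T@(np.linalg.inv(np.array(f['mtx']))@np.array([uv[0],uv[1],1.])); return -M.T@t,d/np.linalg.norm(d)
def onz(f,uv,z):
    c,d=ray(f,uv); return c+d*(z-c[2])/d[2]
def tri(f1,u1,f2,u2):
    c1,d1=ray(f1,u1);c2,d2=ray(f2,u2)
    s=np.linalg.lstsq(np.c_[d1,-d2],c2-c1,rcond=None)[0]
    p,q=c1+s[0]*d1,c2+s[1]*d2
    return (p+q)/2,np.linalg.norm(p-q)
def proj(f,P):
    return cv2.projectPoints(np.array(P,float).reshape(-1,1,3),np.array(f['rvec'],float),np.array(f['tvec'],float),np.array(f['mtx'],float),None)[0].reshape(-1,2)
E
python3 - <<'E'
from h import *
np.set_printoptions(precision=1,suppress=True)
a=grab('scene','s1');b=grab('top','t1')
cv2.imwrite('pics/st1.png',cv2.cvtColor(np.vstack([a['pixels'],b['pixels']])[:, :],cv2.COLOR_RGB2BGR)) if 0 else None
print(telemetry.state())
for f in (a,b):print(ray(f,(280,210)),f['mtx'])
E
```

```text
pics
{'time_s': 0.1, 'qpos': array([-65.2,  18.3,  89.7,   0. ,  72. ,  -1.1]), 'qvel': array([-0. , -0.1, -0.2,  0. ,  0. ,  0. ]), 'effort': array([ -0. , -41.3, -23.3,   0.1,   0. ,  -0. ]), 'ee_pos': array([ 251.4, -516.7,  235.2]), 'ee_rot': array([-179.9,   -0. ,   25.9]), 'force': array([-0.3, -0.2,  0.7]), 'torque': array([-0.,  0.,  0.]), 'gripper_width': 91.09756093157529}
(array([1082.6, -440.6, 1147.1]), array([-0.4,  0.4, -0.8])) [[540.2   0.  273.7]
 [  0.  540.2 204.5]
 [  0.    0.    1. ]]
(array([374.3, -27. , 917.9]), array([ 0.2, -0. , -1. ])) [[380.8   0.  284.1]
 [  0.  380.8 209.4]
 [  0.    0.    1. ]]
```

View pics/s1.png

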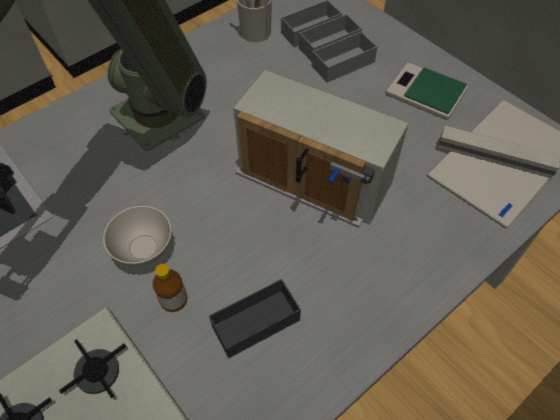

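View pics/t1.png

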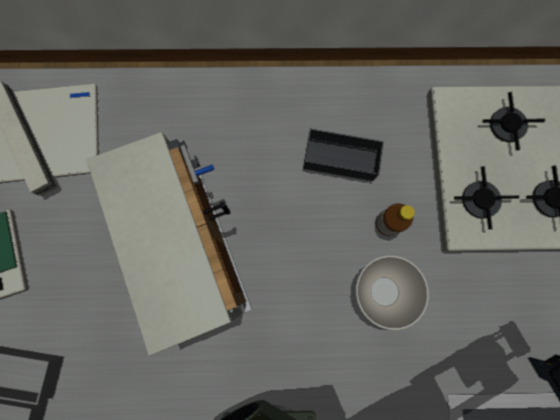

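The scene view shows the blue peg near (335,173), the black handle near (302,163), and the bowl, bottle and tin lower left. In the top view the peg is near (205,170), the handle near (221,208), and the carcass top corners near (90,157), (165,133), (230,322) and (150,353).

```bash
cat > m.py <<'E'
from h import *
np.set_printoptions(precision=1,suppress=True)
a=grab('scene');b=grab('top')
def blue(f,win):
    h=cv2.cvtColor(f['pixels'],cv2.COLOR_RGB2HSV); m=cv2.inRange(h,(100,120,60),(130,255,255))
    k=np.zeros_like(m);x0,y0,x1,y1=win;k[y0:y1,x0:x1]=m[y0:y1,x0:x1]
    p=np.argwhere(k>0)[:,::-1].astype(float);c=p.mean(0);w,v=np.linalg.eigh(np.cov((p-c).T));s=(p-c)@v[:,1]
    return c,c+v[:,1]*s.min(),c+v[:,1]*s.max(),len(p)
for f,w in((a,(310,150,375,190)),(b,(180,150,230,190))): print(blue(f,w))
pa=blue(a,(310,150,375,190));pb=blue(b,(180,150,230,190))
print('peg c',tri(a,pa[0],b,pb[0]), 'top z=200',onz(b,pb[0],206))
# white/grey top of cupboard in top view
g=b['pixels'].astype(int); m=((g.min(2)>105)&(np.ptp(g,axis=2)<40)).astype(np.uint8);m[:, 260:]=0;m[:120]=0
cs=cv2.findContours(m,cv2.RETR_EXTERNAL,cv2.CHAIN_APPROX_NONE)[0]
for c in sorted(cs,key=cv2.contourArea)[-3:]:
    print(cv2.contourArea(c)); q=cv2.approxPolyDP(c,8,True)[:,0]; print(q,[onz(b,u,230) for u in q])
for u in((90,157),(165,133),(230,322),(150,353)): print(u,onz(b,u,230))
ims=[cv2.resize(a['pixels'][60:240,225:415],(760,720))[:600] , cv2.resize(b['pixels'][120:330,140:270],(0,0),fx=4,fy=4)]
cv2.imwrite('pics/c1.png',cv2.cvtColor(cv2.resize(np.hstack([cv2.resize(a['pixels'][120:220,230:390],(480,300)),cv2.resize(b['pixels'][125:235,150:250],(300,330))[:300]]),(780,300)),cv2.COLOR_RGB2BGR))
E
python3 m.py
```

```text
(array([333.7, 174.8]), array([337.9, 168. ]), array([329.6, 181.4]), 76)
(array([204.1, 169.8]), array([212.8, 166.4]), array([195.4, 173.1]), 92)
peg c (array([601.1, 119.3, 196.7]), np.float64(1.0916881933659024)) top z=200 [597.9 116.9 206. ]
498.5
[[ 10 219]
 [ 18 266]
 [  0 273]
 [  0 296]
 [ 23 289]] [array([501.4, 461.7, 230. ]), array([416.4, 437.1, 230. ]), array([404.6, 467.2, 230. ]), array([364.8, 462. , 230. ]), array([376.2, 423.5, 230. ])]
1225.5
[[  0 355]
 [  0 384]
 [ 39 391]
 [ 45 362]] [array([266.9, 449.3, 230. ]), array([220.8, 443.3, 230. ]), array([208.6, 377.3, 230. ]), array([254.3, 372.2, 230. ])]
69031.5
[[  0 120]
 [  0 181]
 [ 25 180]
 [  0 185]
 [  0 210]
 [ 16 212]
 [ 31 286]
 [  0 301]
 [  0 344]
 [ 65 356]
 [ 46 417]
 [ 59 418]
 [ 45 419]
 [212 419]
 [259 392]
 [259 362]
 [243 361]
 [259 350]
 [236 346]
 [259 345]
 [259 209]
 [250 208]
 [259 207]
 [259 120]
 [100 120]
 [ 98 155]
 [ 95 120]
 [ 27 120]
 [ 54 175]
 [ 91 172]
 [ 58 179]
 [ 62 191]
 [ 45 201]
 [ 30 193]
 [ 46 180]
 [ 18 120]] [array([694.6, 504.7, 230. ]), array([573.3, 489. , 230. ]), a
[... 438 characters left out ...]
30. ]), array([267.2,   9.9, 230. ]), array([274.4,  49.4, 230. ]), array([275.3,   9.9, 230. ]), array([513.8,   9.2, 230. ]), array([515.9,  25.8, 230. ]), array([517.6,   9.2, 230. ]), array([689.3,   8.7, 230. ]), array([692.6, 314.2, 230. ]), array([621.9, 312.4, 230. ]), array([692.7, 323.7, 230. ]), array([694. , 453.4, 230. ]), array([583.6, 390.8, 230. ]), array([588.6, 322.7, 230. ]), array([575.8, 382.6, 230. ]), array([552.7, 372.9, 230. ]), array([534.1, 402.1, 230. ]), array([549.7, 431.2, 230. ]), array([574.2, 404.5, 230. ]), array([694.2, 470.5, 230. ])]
(90, 157) [618.1 327.  230. ]
(165, 133) [664.6 188.5 230. ]
(230, 322) [314.2  60.1 230. ]
(150, 353) [265.6 195.8 230. ]
```

View pics/c1.png

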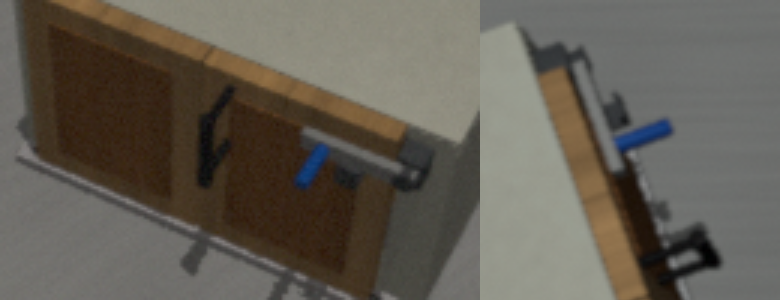

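The crop shows the bar across the lead panel with the peg's outer end in front of it. The handle bar's top end is at about (226,207) in the top view. There is an unexplained dark patch beside the peg, so I'll refine the frame and check that patch.

```bash
cat > n.py <<'E'
from h import *
np.set_printoptions(precision=1,suppress=True)
a=grab('scene');b=grab('top')
print('patch',tri(a,(345.7,179),b,(195,161)))
print('handle top',onz(b,(226.5,207.5),220),tri(a,(307,150),b,(226,205)))
print('peg ends',onz(b,(212.8,166.4),203),onz(b,(195.4,173.1),203))
L,H=np.array([664.6,188.5]),np.array([314.2,60.1]);y=(H-L)/np.linalg.norm(H-L);x=np.array([-y[1],y[0]])*-1;x=np.array([y[1],-y[0]])
o=(L+H)/2;print('o',o,'x',x,'yaw',np.degrees(np.arctan2(x[1],x[0])))
w=lambda X,Y,Z:[*(o+X*x+Y*y),Z]
P=[w(0,-190,230),w(0,190,230),w(0,190,0),w(0,-190,0),w(-58,-25,220),w(-58,-25,140),w(-67,-103,200),w(-29,-103,200),w(150,-190,230),w(150,190,230)]
for f,n in((a,'a'),(b,'b')):
    im=cv2.resize(f['pixels'],None,fx=3,fy=3)[:,:,::-1].copy(); q=proj(f,P)*3+1
    for u in q: cv2.circle(im,tuple(int(round(v)) for v in u),3,(0,0,255),-1)
    if n=='a': A=im[200:700,680:1240]
    else: B=im[360:1080,240:780]
B=cv2.resize(B,None,fx=500/720,fy=500/720)
out=np.hstack([A,B]);out=cv2.resize(out,None,fx=.84,fy=.84);print(out.shape)
cv2.imwrite('pics/c2.png',out)
E
python3 n.py
```

```text
patch (array([622.2, 138.7, 186.6]), np.float64(1.4853850606708088))
handle top [519.5  70.4 220. ] (array([528.9,  83.1, 237.3]), np.float64(31.940967910819175))
peg ends [605.5 100.6 203. ] [592.3 134.2 203. ]
o [489.4 124.3] x [-0.3  0.9] yaw 110.12477162212167
(420, 785, 3)
```

View pics/c2.png

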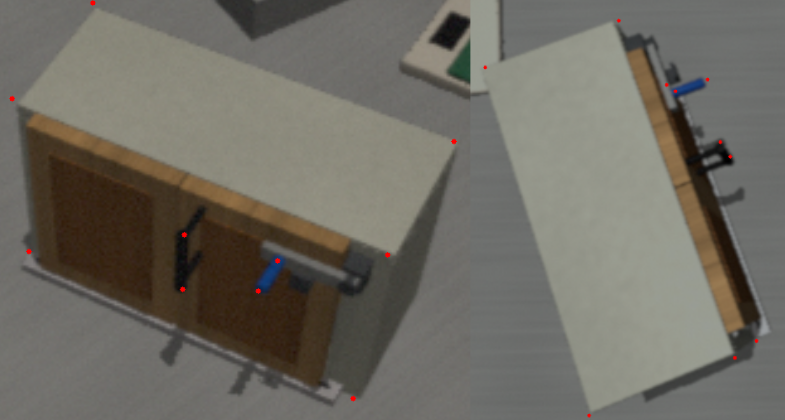

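The projected model fits both views to about 2–5 mm. The peg grip point comes out at about (602,113,200) and the cupboard yaw at about 110°. The patch triangulates to a point beneath the bar, about 27 mm to the latch side of the peg, so I'll approach with the jaws partly closed. First I raise and turn the tool.

```bash
python3 -m inch '[{"z":-0.6,"yaw":-1,"gripper":0},{"z":-0.6,"yaw":-1},{"z":-0.6,"yaw":-1},{"z":-0.6,"yaw":-1},{"z":-0.6,"yaw":-1},{"z":-0.6,"yaw":-1},{"z":-0.6,"yaw":-1},{"z":-0.6,"yaw":-1},{"z":-0.6,"yaw":-1},{"z":-0.6,"yaw":-1},{"z":-0.6,"yaw":-1},{"yaw":-1}]'
python3 -m inch '[{"yaw":-1},{"yaw":-1},{"yaw":-1},{"yaw":-1},{"yaw":-0.8},{},{}]'
```

```text
invalid input
invalid input
```

```bash
python3 -m inch '[{"x":0,"y":0,"z":-0.6,"yaw":-1,"gripper":0}]'; python3 -m inch '[{"x":0.0,"y":0.0,"z":-0.6,"yaw":-1.0,"gripper":0.0}]' 20
```

```text
time_s: 0.38
ee_pos: [251.3, -516.4, 240.8]
ee_rot: [-179.8, -0.0, 31.0]
force: [-0.7, -0.6, 0.2]
gripper_width: 87.6
time_s: 0.47
ee_pos: [251.4, -516.8, 247.6]
ee_rot: [-179.9, -0.0, 36.2]
force: [1.3, 0.6, -0.0]
gripper_width: 80.6
```

```bash
python3 -m inch '[{"x":0,"y":0,"z":-0.6,"yaw":-1,"gripper":0},{"x":0,"y":0,"z":-0.6,"yaw":-1,"gripper":0},{"x":0,"y":0,"z":-0.6,"yaw":-1,"gripper":0},{"x":0,"y":0,"z":-0.6,"yaw":-1,"gripper":0},{"x":0,"y":0,"z":-0.6,"yaw":-1,"gripper":0},{"x":0,"y":0,"z":-0.6,"yaw":-1,"gripper":0},{"x":0,"y":0,"z":-0.6,"yaw":-1,"gripper":0},{"x":0,"y":0,"z":-0.6,"yaw":-1,"gripper":0},{"x":0,"y":0,"z":-0.6,"yaw":-1,"gripper":0},{"x":0,"y":0,"z":0,"yaw":-1,"gripper":0},{"x":0,"y":0,"z":0,"yaw":-1,"gripper":0},{"x":0,"y":0,"z":0,"yaw":-1,"gripper":0}]'
python3 -m inch '[{"x":0,"y":0,"z":0,"yaw":-1,"gripper":0},{"x":0,"y":0,"z":0,"yaw":-1,"gripper":0},{"x":0,"y":0,"z":0,"yaw":-0.8,"gripper":0},{"x":0,"y":0,"z":0,"yaw":0,"gripper":0},{"x":0,"y":0,"z":0,"yaw":0,"gripper":0}]'
```

```text
time_s: 1.47
ee_pos: [251.6, -517.1, 302.0]
ee_rot: [180.0, 0.0, 96.2]
force: [0.6, -0.2, 0.4]
gripper_width: 45.4
time_s: 1.88
ee_pos: [251.6, -517.0, 301.9]
ee_rot: [180.0, -0.0, 109.8]
force: [0.1, -0.4, -0.5]
gripper_width: 45.6
```

```bash
python3 -m inch '[{"x":2,"y":2.4,"z":0,"yaw":0,"gripper":0},{"x":2,"y":2.4,"z":0,"yaw":0,"gripper":0},{"x":2,"y":2.4,"z":0,"yaw":0,"gripper":0},{"x":2,"y":2.4,"z":0,"yaw":0,"gripper":0},{"x":2,"y":2.4,"z":0,"yaw":0,"gripper":0},{"x":2,"y":2.4,"z":0,"yaw":0,"gripper":0},{"x":2,"y":2.4,"z":0,"yaw":0,"gripper":0},{"x":2,"y":2.4,"z":0,"yaw":0,"gripper":0},{"x":2,"y":2.4,"z":0,"yaw":0,"gripper":0},{"x":2,"y":2.4,"z":0,"yaw":0,"gripper":0},{"x":2,"y":2.4,"z":0,"yaw":0,"gripper":0},{"x":2,"y":2.4,"z":0,"yaw":0,"gripper":0}]'
python3 -m inch '[{"x":2,"y":2.4,"z":0,"yaw":0,"gripper":0},{"x":2,"y":2.4,"z":0,"yaw":0,"gripper":0},{"x":2,"y":2.4,"z":0,"yaw":0,"gripper":0},{"x":2,"y":2.4,"z":0,"yaw":0,"gripper":0},{"x":2,"y":2.4,"z":0,"yaw":0,"gripper":0},{"x":2,"y":2.4,"z":0,"yaw":0,"gripper":0},{"x":2,"y":2.4,"z":0,"yaw":0,"gripper":0},{"x":2,"y":2.4,"z":0,"yaw":0,"gripper":0},{"x":2,"y":2.4,"z":0,"yaw":0,"gripper":0},{"x":0,"y":1,"z":0,"yaw":0,"gripper":0},{"x":0,"y":0,"z":0,"yaw":0,"gripper":0},{"x":0,"y":0,"z":0,"yaw":0,"gripper":0}]'
python3 -c "
from h import *
w=grab('wrist','w1');print(telemetry.state()['ee_pos'],ray(w,(280,210)))"
```

```text
time_s: 2.88
ee_pos: [440.9, -191.8, 302.1]
ee_rot: [180.0, 0.0, 109.8]
force: [0.7, 0.1, 0.1]
gripper_width: 46.0
time_s: 3.88
ee_pos: [591.3, 52.7, 301.5]
ee_rot: [-179.9, 0.0, 109.9]
force: [0.3, -0.6, 0.1]
gripper_width: 45.5
[590.95313684  52.20108837 301.75260878] (array([567.76356739, 122.65392318, 449.43352389]), array([ 0.09139085, -0.25123135, -0.96360289]))
```

View pics/w1.png

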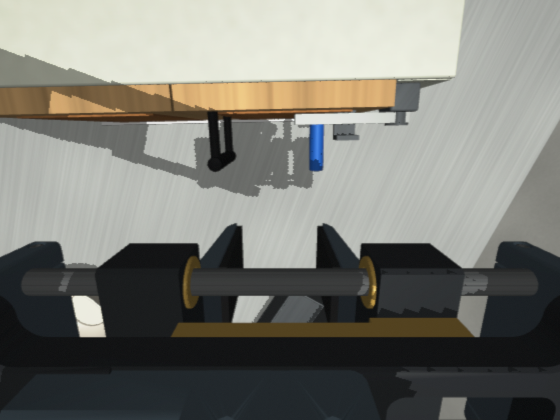

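The wrist view shows the peg from (316,123) to its end at (316,170). The bar face is at row ~123 and the catch block spans (333–358, 124–139). The handle's top end is near (215,162).

```bash
python3 - <<'E'
from h import *
np.set_printoptions(precision=1,suppress=True)
w=grab('wrist');s=telemetry.state()
t=np.radians(110);T=np.array([[np.cos(t),np.sin(t)],[np.sin(t),-np.cos(t)]])
def rel(uv,z):
    p=onz(w,uv,z);return p,'tool dx,dy',T@(p[:2]-s['ee_pos'][:2])
for n,uv,z in(('peg end',(316,168),200),('peg root',(316,123),205),('handle top L',(215,163),220),('handle? R',(228,157),220),('catch outer',(345,138),187),('catch L',(333,131),187),('catch R',(358,131),187),('bar L',(296,119),208),('pivot',(402,118),208),('panel top end',(396,80),228),('fold top',(170,82),228),('doorface',(170,110),228)):
    print(n,*rel(uv,z))
E
```

```text
peg end [607.3 102.2 200. ] tool dx,dy [41.6 32.7]
peg root [593.2 136.1 205. ] tool dx,dy [78.3 31. ]
handle top L [528.7  80.8 220. ] tool dx,dy [ 48.3 -48.4]
handle? R [536.9  88.6 220. ] tool dx,dy [ 52.9 -38.1]
catch outer [623.5 134.  187. ] tool dx,dy [66.  58.8]
catch L [611.4 135.9 187. ] tool dx,dy [71.9 48.1]
catch R [631.7 143.3 187. ] tool dx,dy [71.8 69.7]
bar L [576.9 133.4 208. ] tool dx,dy [81.3 14.8]
pivot [655.1 162.4 208. ] tool dx,dy [81.8 98.2]
panel top end [632.7 180.6 228. ] tool dx,dy [106.6  83.4]
fold top [484.2 125.8 228. ] tool dx,dy [105.9 -74.9]
doorface [488.9 107.6 228. ] tool dx,dy [ 87.2 -76.7]
```

```bash
python3 -m inch '[{"x":2.3,"y":1.6,"z":0,"yaw":0,"gripper":0},{"x":2.3,"y":1.6,"z":0,"yaw":0,"gripper":0},{"x":0,"y":0,"z":1.5,"yaw":0,"gripper":0},{"x":0,"y":0,"z":1.5,"yaw":0,"gripper":0},{"x":0,"y":0,"z":1.5,"yaw":0,"gripper":0},{"x":0,"y":0,"z":1.5,"yaw":0,"gripper":0},{"x":0,"y":0,"z":1.5,"yaw":0,"gripper":0},{"x":0,"y":0,"z":1,"yaw":0,"gripper":0},{"x":0,"y":0,"z":0.5,"yaw":0,"gripper":0},{"x":0,"y":0,"z":0.5,"yaw":0,"gripper":0},{"x":0,"y":0,"z":0,"yaw":0,"gripper":0},{"x":0,"y":0,"z":0,"yaw":0,"gripper":0}]'
python3 -m inch '[{"x":0,"y":0,"z":0,"yaw":0,"gripper":-1},{"x":0,"y":0,"z":0,"yaw":0,"gripper":-1},{"x":0,"y":0,"z":0,"yaw":0,"gripper":-1},{"x":0,"y":0,"z":0,"yaw":0,"gripper":-1},{"x":0,"y":0,"z":0,"yaw":0,"gripper":-1},{"x":0,"y":0,"z":0,"yaw":0,"gripper":-1},{"x":0,"y":0,"z":0,"yaw":0,"gripper":-1},{"x":0,"y":0,"z":0,"yaw":0,"gripper":-1}]' 12
```

```text
time_s: 4.98
ee_pos: [606.1, 107.0, 207.5]
ee_rot: [179.9, 0.0, 109.9]
force: [-0.2, -0.6, 0.5]
gripper_width: 45.3
time_s: 5.65
ee_pos: [604.5, 106.8, 207.0]
ee_rot: [-179.8, 0.0, 110.0]
force: [-5.0, -1.1, 3.5]
gripper_width: 11.4
```

```bash
python3 -m inch '[{"x":0,"y":0.07,"z":-0.97,"yaw":0,"gripper":-1},{"x":0,"y":0.22,"z":-0.95,"yaw":0,"gripper":-1},{"x":0,"y":0.36,"z":-0.91,"yaw":0,"gripper":-1},{"x":0,"y":0.49,"z":-0.84,"yaw":0,"gripper":-1},{"x":0,"y":0.61,"z":-0.76,"yaw":0,"gripper":-1},{"x":0,"y":0,"z":0,"yaw":0,"gripper":-1}]'
python3 -m inch '[{"x":0,"y":0.72,"z":-0.66,"yaw":0,"gripper":-1},{"x":0,"y":0.81,"z":-0.55,"yaw":0,"gripper":-1},{"x":0,"y":0,"z":0,"yaw":0,"gripper":-1}]'
```

```text
time_s: 6.15
ee_pos: [620.2, 112.7, 254.5]
ee_rot: [-179.7, -0.0, 110.0]
force: [-12.2, -3.6, 8.9]
gripper_width: 11.6
time_s: 6.4
ee_pos: [636.7, 118.7, 268.0]
ee_rot: [179.9, 0.0, 110.0]
force: [-7.7, -2.1, 12.7]
gripper_width: 11.2
```

```bash
python3 -m inch '[{"x":0,"y":0.88,"z":-0.42,"yaw":0,"gripper":-1},{"x":0,"y":0.93,"z":-0.28,"yaw":0,"gripper":-1},{"x":0,"y":0.96,"z":-0.14,"yaw":0,"gripper":-1},{"x":0,"y":0,"z":0,"yaw":0,"gripper":-1}]'
python3 -m inch '[{"x":0,"y":0.97,"z":0,"yaw":0,"gripper":-1},{"x":0,"y":0.96,"z":0.15,"yaw":0,"gripper":-1},{"x":0,"y":0.93,"z":0.29,"yaw":0,"gripper":-1},{"x":0,"y":0,"z":0,"yaw":0,"gripper":-1},{"x":0,"y":0,"z":0,"yaw":0,"gripper":-1}]'
python3 -c "
from h import *
w=grab('scene','s2')"
```

```text
time_s: 6.73
ee_pos: [665.4, 129.2, 274.6]
ee_rot: [179.6, -0.0, 110.0]
force: [-1.2, 0.1, 6.8]
gripper_width: 11.6
time_s: 7.15
ee_pos: [691.9, 138.7, 268.0]
ee_rot: [179.7, 0.0, 110.0]
force: [2.3, 3.7, 4.4]
gripper_width: 11.2
```

View pics/s2.png

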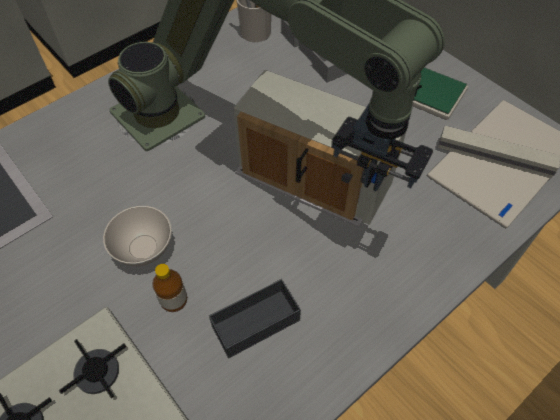

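The bar is off the door and held up past upright, with the catch left bare near (346,178). I release and rise.

```bash
python3 -m inch '[{"x":0,"y":0,"z":0,"yaw":0,"gripper":-0.4},{"x":0,"y":0,"z":0,"yaw":0,"gripper":-0.4},{"x":0,"y":0,"z":0,"yaw":0,"gripper":-0.4},{"x":0,"y":0,"z":0,"yaw":0,"gripper":-0.4},{"x":0,"y":0,"z":-1,"yaw":0,"gripper":-0.4},{"x":0,"y":0,"z":-1.5,"yaw":0,"gripper":-0.4},{"x":0,"y":0,"z":-1.5,"yaw":0,"gripper":-0.4},{"x":0,"y":0,"z":-1.5,"yaw":0,"gripper":-0.4},{"x":0,"y":0,"z":-1.5,"yaw":0,"gripper":-0.4},{"x":0,"y":0,"z":-1,"yaw":0,"gripper":-0.4}]'
python3 -m inch '[{"x":-2,"y":-2,"z":0,"yaw":0,"gripper":-0.4},{"x":-2,"y":-3,"z":0,"yaw":0,"gripper":-0.4},{"x":-2,"y":-3,"z":0,"yaw":0,"gripper":-0.4},{"x":0,"y":-3,"z":0,"yaw":0,"gripper":-0.4},{"x":0,"y":-3,"z":0,"yaw":0,"gripper":-0.4},{"x":0,"y":0,"z":0,"yaw":0,"gripper":-0.4},{"x":0,"y":0,"z":0,"yaw":0,"gripper":-0.4}]'
python3 -c "
from h import *
w=grab('wrist','w2');print(telemetry.state()['ee_pos'])"
```

```text
time_s: 8.03
ee_pos: [689.6, 137.5, 349.8]
ee_rot: [179.9, 0.0, 109.9]
force: [-0.5, 0.4, 0.0]
gripper_width: 27.2
time_s: 8.62
ee_pos: [577.4, 32.9, 348.6]
ee_rot: [179.9, 0.0, 109.9]
force: [0.7, 0.9, 0.4]
gripper_width: 27.5
[578.49520563  33.36034671 348.24600516]
```

View pics/w2.png

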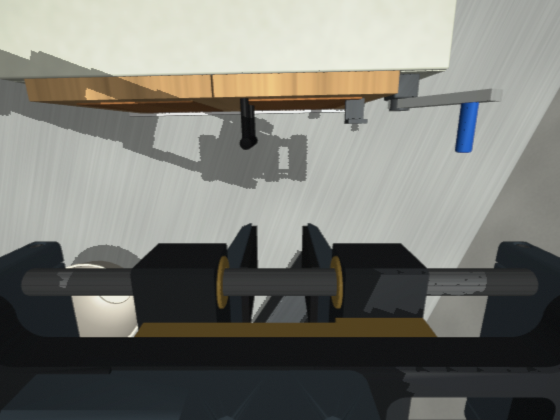

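The bar now leans past upright on its stop, with the blue peg at (466,127), and the door is still closed. The handle's top end is at (248,143).

```bash
python3 - <<'E'
from h import *
np.set_printoptions(precision=1,suppress=True)
w=grab('wrist');s=telemetry.state();t=np.radians(110);T=np.array([[np.cos(t),np.sin(t)],[np.sin(t),-np.cos(t)]])
for z,uv in((220,(248,142)),(228,(212,76))):
    p=onz(w,uv,z);print(p,T@(p[:2]-s['ee_pos'][:2]))
# handle path in tool(closed) axes: x=x_c, y=-y_c ; deltas from a=0 in 5deg steps
def hp(a): return np.array([-160*np.sin(a)-58*np.cos(a)+25*np.sin(a),-(160*(1-np.cos(a))-58*np.sin(a)-25*np.cos(a))])
for k in range(17):
    a0,a1=np.radians(5*k),np.radians(min(5*k+5,81.4));d=hp(a1)-hp(a0)
    # express in tool frame after k steps of +5deg world yaw (about up); tool y flipped
    c,sn=np.cos(a0),np.sin(a0); v=np.array([d[0],-d[1]]); v=np.array([c*v[0]+sn*v[1],-sn*v[0]+c*v[1]])
    print(5*k+5,'x %.2f y %.2f'%(v[0]/10,-v[1]/10), hp(a1)-hp(0))
E
```

```text
[531.9  82.4 220. ] [ 61.9 -27.8]
[486.9 124.3 228. ] [116.8 -55.7]
5 x -1.15 y 0.44 [-11.5   4.4]
10 x -1.12 y 0.19 [-22.6   7.3]
15 x -1.05 y -0.04 [-33.    8.7]
20 x -0.94 y -0.25 [-42.7   8.7]
25 x -0.79 y -0.45 [-51.6   7.2]
30 x -0.61 y -0.61 [-59.7   4.2]
35 x -0.40 y -0.74 [-66.9  -0.2]
40 x -0.18 y -0.84 [-73.2  -6. ]
45 x 0.06 y -0.89 [-78.5 -13.2]
50 x 0.30 y -0.90 [-82.7 -21.7]
55 x 0.54 y -0.87 [-85.9 -31.4]
60 x 0.77 y -0.79 [-87.9 -42.3]
65 x 0.99 y -0.68 [-88.9 -54.2]
70 x 1.18 y -0.53 [-88.7 -67.2]
75 x 1.35 y -0.35 [-87.4 -81.1]
80 x 1.48 y -0.15 [-85.  -95.8]
85 x 0.43 y 0.01 [ -84.2 -100. ]
```

```bash
python3 -m inch '[{"x":2.0,"y":-1,"z":0,"yaw":0,"gripper":0},{"x":2.0,"y":-1,"z":0,"yaw":0,"gripper":0},{"x":2.15,"y":-0.95,"z":0,"yaw":0,"gripper":0},{"x":0,"y":0,"z":2,"yaw":0,"gripper":0},{"x":0,"y":0,"z":2,"yaw":0,"gripper":0},{"x":0,"y":0,"z":2,"yaw":0,"gripper":0},{"x":0,"y":0,"z":2,"yaw":0,"gripper":0},{"x":0,"y":0,"z":2,"yaw":0,"gripper":0},{"x":0,"y":0,"z":1.5,"yaw":0,"gripper":0},{"x":0,"y":0,"z":1.5,"yaw":0,"gripper":0},{"x":0,"y":0,"z":1.4,"yaw":0,"gripper":0},{"x":0,"y":0,"z":0,"yaw":0,"gripper":0}]'
python3 -m inch '[{"x":0,"y":0,"z":0,"yaw":0,"gripper":-1},{"x":0,"y":0,"z":0,"yaw":0,"gripper":-1},{"x":0,"y":0,"z":0,"yaw":0,"gripper":-1},{"x":0,"y":0,"z":0,"yaw":0,"gripper":-1},{"x":0,"y":0,"z":0,"yaw":0,"gripper":-1},{"x":0,"y":0,"z":0,"yaw":0,"gripper":-1},{"x":0,"y":0,"z":0,"yaw":0,"gripper":-1},{"x":0,"y":0,"z":0,"yaw":0,"gripper":-1}]' 25
```

```text
time_s: 9.72
ee_pos: [529.2, 81.6, 200.1]
ee_rot: [-179.7, -0.1, 110.0]
force: [-0.7, 0.9, -0.1]
gripper_width: 45.2
time_s: 10.38
ee_pos: [527.3, 79.9, 204.0]
ee_rot: [-179.7, 0.1, 110.0]
force: [-7.0, -4.8, 6.1]
gripper_width: 11.1
```

```bash
python3 -m inch '[{"x":-0.57,"y":0.25,"z":0,"yaw":-0.5,"gripper":-1},{"x":-0.57,"y":0.16,"z":0,"yaw":-0.5,"gripper":-1},{"x":-0.56,"y":0.12,"z":0,"yaw":-0.5,"gripper":-1},{"x":-0.56,"y":0.06,"z":0,"yaw":-0.5,"gripper":-1},{"x":-0.53,"y":0,"z":0,"yaw":-0.5,"gripper":-1},{"x":-0.52,"y":-0.05,"z":0,"yaw":-0.5,"gripper":-1},{"x":-0.48,"y":-0.1,"z":0,"yaw":-0.5,"gripper":-1},{"x":-0.46,"y":-0.15,"z":0,"yaw":-0.5,"gripper":-1},{"x":0,"y":0,"z":0,"yaw":0,"gripper":-1}]'
python3 -m inch '[{"x":-0.42,"y":-0.2,"z":0,"yaw":-0.5,"gripper":-1},{"x":-0.37,"y":-0.25,"z":0,"yaw":-0.5,"gripper":-1},{"x":-0.33,"y":-0.29,"z":0,"yaw":-0.5,"gripper":-1},{"x":-0.28,"y":-0.32,"z":0,"yaw":-0.5,"gripper":-1},{"x":-0.23,"y":-0.35,"z":0,"yaw":-0.5,"gripper":-1},{"x":-0.17,"y":-0.39,"z":0,"yaw":-0.5,"gripper":-1},{"x":-0.12,"y":-0.41,"z":0,"yaw":-0.5,"gripper":-1},{"x":-0.06,"y":-0.43,"z":0,"yaw":-0.5,"gripper":-1},{"x":0,"y":0,"z":0,"yaw":0,"gripper":-1}]'
```

```text
time_s: 11.13
ee_pos: [549.9, 43.4, 204.0]
ee_rot: [-179.7, -0.2, 130.0]
force: [-8.9, -2.3, 6.8]
gripper_width: 11.7
time_s: 11.88
ee_pos: [548.1, 11.2, 204.0]
ee_rot: [-180.0, -0.2, 150.0]
force: [-6.3, 2.3, 3.9]
gripper_width: 11.1
```

```bash
python3 -m inch '[{"x":0,"y":-0.44,"z":0,"yaw":-0.5,"gripper":-1},{"x":0.06,"y":-0.45,"z":0,"yaw":-0.5,"gripper":-1},{"x":0.12,"y":-0.45,"z":0,"yaw":-0.5,"gripper":-1},{"x":0.18,"y":-0.45,"z":0,"yaw":-0.5,"gripper":-1},{"x":0.24,"y":-0.44,"z":0,"yaw":-0.5,"gripper":-1},{"x":0.3,"y":-0.43,"z":0,"yaw":-0.5,"gripper":-1},{"x":0.36,"y":-0.41,"z":0,"yaw":-0.5,"gripper":-1},{"x":0.41,"y":-0.38,"z":0,"yaw":-0.5,"gripper":-1},{"x":0,"y":0,"z":0,"yaw":0,"gripper":-1}]'
python3 -m inch '[{"x":0.47,"y":-0.36,"z":0,"yaw":-0.5,"gripper":-1},{"x":0.52,"y":-0.32,"z":0,"yaw":-0.5,"gripper":-1},{"x":0.57,"y":-0.28,"z":0,"yaw":-0.5,"gripper":-1},{"x":0.61,"y":-0.25,"z":0,"yaw":-0.5,"gripper":-1},{"x":0.66,"y":-0.2,"z":0,"yaw":-0.5,"gripper":-1},{"x":0.69,"y":-0.15,"z":0,"yaw":-0.5,"gripper":-1},{"x":0.73,"y":-0.1,"z":0,"yaw":-0.5,"gripper":-1},{"x":0.75,"y":-0.05,"z":0,"yaw":-0.5,"gripper":-1},{"x":0,"y":0,"z":0,"yaw":0,"gripper":-1},{"x":0,"y":0,"z":0,"yaw":0,"gripper":-1}]'
python3 -c "
from h import *
grab('scene','s3')"
```

```text
time_s: 12.63
ee_pos: [521.2, -16.6, 204.0]
ee_rot: [-180.0, 0.0, 170.0]
force: [-2.3, -0.2, 2.0]
gripper_width: 11.3
time_s: 13.47
ee_pos: [470.6, -34.7, 204.0]
ee_rot: [-179.8, 0.0, -170.1]
force: [-1.5, -5.3, 2.6]
gripper_width: 11.4
```

View pics/s3.png

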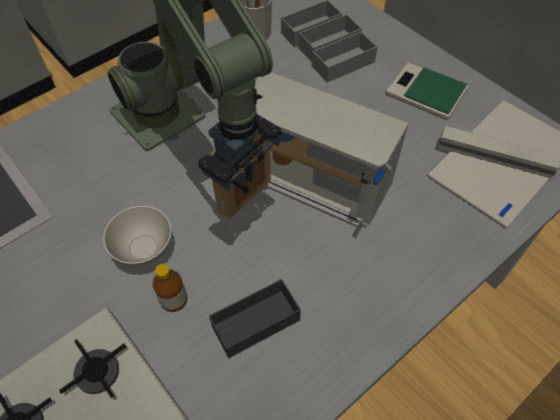

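The panels are folded and stick out at (240,185), and the bar is still up with its peg at (380,175). Bottle, tin and bowl look unmoved. From the tool travel I estimate a ≈ 79°, i.e. about 2.75 rad. I release and rise.

```bash
python3 -m inch '[{"x":0,"y":0,"z":0,"yaw":0,"gripper":-0.3},{"x":0,"y":0,"z":0,"yaw":0,"gripper":-0.3},{"x":0,"y":0,"z":0,"yaw":0,"gripper":-0.3},{"x":0,"y":0,"z":0,"yaw":0,"gripper":-0.3},{"x":0,"y":0,"z":0,"yaw":0,"gripper":-0.3},{"x":0,"y":0,"z":-1,"yaw":0,"gripper":-0.3},{"x":0,"y":0,"z":-2,"yaw":0,"gripper":-0.3},{"x":0,"y":0,"z":-2,"yaw":0,"gripper":-0.3},{"x":0,"y":0,"z":-2,"yaw":0,"gripper":-0.3},{"x":0,"y":0,"z":-2,"yaw":0,"gripper":-0.3},{"x":0,"y":0,"z":-2,"yaw":0,"gripper":-0.3}]'
python3 -m inch '[{"x":-2,"y":2,"z":-1,"yaw":0,"gripper":-0.3},{"x":-2,"y":2,"z":0,"yaw":0,"gripper":-0.3},{"x":-2,"y":2,"z":0,"yaw":0,"gripper":-0.3},{"x":-2,"y":2,"z":0,"yaw":0,"gripper":-0.3},{"x":-2,"y":2,"z":0,"yaw":0,"gripper":-0.3},{"x":-2,"y":2,"z":0,"yaw":0,"gripper":-0.3},{"x":0,"y":0,"z":0,"yaw":0,"gripper":-0.3},{"x":0,"y":0,"z":0,"yaw":0,"gripper":-0.3}]'
python3 - <<'E'
from h import *
np.set_printoptions(precision=1,suppress=True)
a=grab('scene');b=grab('top','t4')
s=telemetry.state();print(s['ee_pos'],s['force'])
for n in('scene','top'):
    f=a if n=='scene' else b; o=cv2.imread('pics/s1.png' if n=='scene' else 'pics/t1.png')[:,:,::-1]
    h=lambda i:cv2.inRange(cv2.cvtColor(np.ascontiguousarray(i),cv2.COLOR_RGB2HSV),(22,150,100),(35,255,255))
    print(n,'cap',[np.argwhere(h(i)>0).mean(0)[::-1] for i in(o,f['pixels'])])
E
```

```text
time_s: 14.43
ee_pos: [470.6, -32.8, 315.2]
ee_rot: [-180.0, 0.1, -170.1]
force: [-0.2, 0.4, -0.6]
gripper_width: 32.0
time_s: 15.1
ee_pos: [568.5, 107.1, 323.3]
ee_rot: [-180.0, -0.0, -169.9]
force: [-0.3, -0.7, -0.0]
gripper_width: 32.0
[567.8 105.7 323.7] [-0.1 -0.4  0.5]
scene cap [array([161.6, 269.6]), array([161.6, 269.8])]
top cap [array([406.9, 211.8]), array([406.5, 211.9])]
```

View pics/t4.png

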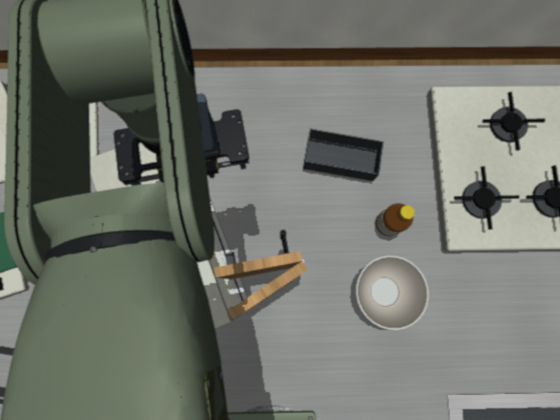

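The top view shows the lead panel's edge from (216,272) to (300,257) and the hinged panel's from (232,316) to (304,264), so the panels are nearly together. Tin, bottle and bowl are where they were. One numeric check of the angle, the peg and the objects, and then I hand in.

```bash
python3 - <<'E'
from h import *
np.set_printoptions(precision=1,suppress=True)
a=grab('scene');b=grab('top')
P=[onz(b,u,228)[:2] for u in((216,276),(300,264),(232,318),(304,268))]
ang=lambda d:np.arctan2(d[1],d[0]); d=ang(P[1]-P[0])-ang(P[3]-P[2]);print('lead_panel ~',np.pi-abs(d))
m=cv2.inRange(cv2.cvtColor(a['pixels'],cv2.COLOR_RGB2HSV),(100,120,60),(130,255,255));k=np.argwhere(m>0)[:,::-1];k=k[k[:,0]<450];print('blue scene',len(k),k.mean(0) if len(k) else '')
t=np.radians(110);x=np.array([np.cos(t),np.sin(t)]);y=np.array([np.cos(t+np.pi/2),np.sin(t+np.pi/2)]);o=np.array([484.2,126.1])
for th in(0,1.57,2.1):
    q=o-48*x+(-173+65*np.cos(th))*y; print(th,proj(a,[*q,200+65*np.sin(th)]))
for n,f,wins in(('s1',a,((205,280,305,356),(100,205,178,270))),('t1',b,((298,125,390,185),(350,250,432,332)))):
    o1=cv2.imread(f'pics/{n}.png')[:,:,::-1]
    for x0,y0,x1,y1 in wins: print(n,'mean diff',np.abs(o1[y0:y1,x0:x1].astype(int)-f['pixels'][y0:y1,x0:x1]).mean(), cv2.phaseCorrelate(*[cv2.cvtColor(np.ascontiguousarray(i[y0:y1,x0:x1]),cv2.COLOR_RGB2GRAY).astype(np.float32) for i in(o1,f['pixels'])]))
E
```

```text
lead_panel ~ 2.683911659292876
blue scene 89 [378.6 176. ]
0 [[333.4 174.6]]
1.57 [[364.1 167.6]]
2.1 [[378.1 176.4]]
s1 mean diff 4.937017543859649 ((-0.017706514262052053, -0.018073933472841475), 1.0217681097984315)
s1 mean diff 6.112820512820512 ((0.012459908457636004, -0.012840029311611545), 0.9639924335810873)
t1 mean diff 21.708031400966185 ((0.06664660175544412, 0.07781477231926814), 0.9126425716612074)
t1 mean diff 32.777364663890545 ((-0.006996549358383675, -0.0267077530814106), 0.9849029528064492)
```

The door is at about 2.7 rad, the latch peg is where 2.1 rad puts it, and nothing else has moved. I'm handing in.

```bash
python3 -c "
from h import *
print(env.job_done())"
```

```text
the job is handed in; nothing more can be done
None
```

I opened the cupboard and handed the job in at about 15.4 s. I gripped the latch bar by its blue peg and swung it over on to its stop. I then pulled the black handle along its arc until both panels folded, let go and moved clear.

Last checks before handing in:
- **Latch bar:** the peg is at pixel (378.6, 176.0) in the scene view, and 2.1 rad predicts (378.1, 176.4). It rests on the stop.
- **Door:** two estimates of the fold disagree slightly, about 2.68 rad from the top view and about 2.75 rad from how far the tool travelled. Both are above the required 2.5, but the door stopped a little short of the 2.84 stop.
- **Bottle, tin and bowl:** they shifted less than 0.5 pixel in both views. The large brightness difference in the top view (mean 22–33) has no matching shift; I put it down to changed lighting.
- **Contact:** the tool force read about zero, with the gripper open and clear above everything.

No check failed.

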